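# Offer the inlet flange up to the vacuum pump

### The arm

A 6-joint arm with a two-finger parallel gripper is mounted at the origin on the work surface. World frame = base frame: x ahead of the robot, y to its left, z up, the work surface at z = 0. Lengths are in mm, angles in rad, forces in N, time in s.
With the tool pointing down it reaches from about 275 to 750 mm from the base axis. Payload 10.2 kg.
Tool frame: the origin (TCP) lies on the front face of the gripper's body, between the roots of the fingers; the fingertips stand 73 mm ahead of it and the grasp point (between the pads) lies 54 mm ahead of it; z points along the fingers, y is the line along which they close (so a half turn about z gives the same grasp; the last joint's range is limited). The gripper opens to 85 mm and grips with 20 to 120 N. Pads are 22 mm wide; open, the fingers measure 114 mm over their backs; the gripper's body (76 mm by 85 mm) begins 54 mm behind the grasp point. The pads swing forward as they close: fully open they stand 13 mm farther back than shut.
Start: joints at [-1.364, 0.313, 1.498, -0, 1.331, -0.223], TCP at [218.75, -477.263, 303.894] pointing down, gripper open.
Joint ranges: [-2.94, 2.94], [-0.97, 2.17], [0.19, 2.56], [-1.23, 4.37], [0.02, 3.11], [-2.88, 2.88]. Speed limits (rad/s): [2.39, 2.39, 3.01, 3.14, 3.14, 3.14].

### API

Orientations are given as a unit quaternion [w, x, y, z].
In Python, from rig import * gives the robot as it stands.
- The arm moves only by the tool step_arm, never from a script. Its argument "plan" is a list of rows, each an object with "offset": the shift along the tool's x, y, z in cm, a list of three; "rot": the turn, a rotation vector about the tool's x, y, z in degrees, a list of three; "gripper": the finger opening in cm, from 0 to 8.54. In form: [{"offset": [x, y, z], "rot": [wx, wy, wz], "gripper": gripper}, ...]. A call has 1 to 12 rows; each row is the pose to reach, as a shift and turn from the pose commanded when the call began, along the tool's axes at that moment; what a row does not reach only later rows make up. A row lasts 1/10 s, in which the tool goes at most 50 mm and 8.59 degrees, less where a joint would pass 70% of its speed; a pose out of reach is approached as far as the arm can. A call with a gripper value outside its range is refused whole. The fingers move at their own pace and stop on an object; "squeeze" is the grip in N (left out, the last holds). Time passes only in rows, so rows that repeat a pose let the fingers close. It gives the time, the measured TCP pose, the force, the opening and the grip force at its end, in the units of the state.
- sense(): the state, without advancing time (a new reading comes with each control period).
- capture(name): name is "side" or "top"; returns a dict with "color" (420x560x3 uint8, red, green, blue), "depth" (420x560 float32, mm along the optical axis (not along the pixel's ray), 0 where there is no reading), "vertical_fov" (degrees; the focal length in pixels is half the picture's height over the tangent of half this angle, whatever the lens; pixels are square), "cx", "cy" (the principal point, pixels), "rvec" (rotation vector, rad) and "tvec" (3), from world to camera coordinates, as OpenCV has them. Camera axes: x right, y down, z forward; pixel columns grow to the right and rows downward; lengths in mm; the calibration is good to about 2 mm. A picture is of the moment at which its call begins.
- finish_job(): hands the job in; it is judged then, once.
The state is a dict: "time_s": time; "joints": joint angles; "dq": joint speeds; "tau": joint torques, N m; "eef_pos": TCP position; "ee_rot": TCP orientation; "force": force on the tool from outside, world axes, zero at the start; "wrist_torque": the same for the moment, N m; "grip_width": opening from 0.0 (shut) to 1.0 (fully open); "grip_force": force on a finger pad.
Only numpy, scipy, OpenCV 4.12 (cv2) and the standard library are available. Lean on these libraries where they do the work, as an engineer would, in place of code of your own. Each camera call takes 0.05 s, during which the arm holds its last target. There are 200 camera calls.

### The job

Pull the plastic transport plug out of the pump's inlet port and leave it in the divided parts bin. Then take the square inlet flange by its neck, bring it level over the port and turn it until its four screw holes line up with the four threaded holes, and finish still holding it there, motionless, about 20 mm above the port's sealing face, so that I can lay in the seal and start the screws. The flange must not touch the pump, and leave the other tools and fittings where they lie.

Things in the scene. Friction and masses are not known exactly. Their poses are not given: they have to be found in the camera images.
- port (a point): Centre of the inlet's sealing face on the black vacuum pump (fixed, 460 x 156 mm): a level bare-metal square boss 76 x 76 mm, 170 mm above the bench, 22 mm above the casing, with a 26 mm bore and four 8 mm threaded holes at the corners of a 52 mm square. z up; x, y parallel to that square's sides, x to the motor, whose terminal box (102 to 180 mm off along x) tops the face by 18 mm.
- plug_knob (a point): Off-white plastic transport plug standing in the inlet bore: the middle of its upright knob (22 mm across, 22 mm tall). Below the knob a collar 37 mm across, 5 mm thick, rests on the sealing face; below that a shank 24 mm across, 15 mm long, fits loosely in the bore. The plug's underside is 31 mm below this point. 25 g; pulls straight up. z is its axis, up at the start.
- bin_empty (a point): Centre of the inner floor (4 mm above the bench) of the empty compartment of the divided parts bin: blue, open-topped, fixed, 170 (x) x 260 mm (y) outside, rim 60 mm above the bench, walls 4 mm. A rim-high partition across its middle makes two compartments, each 162 mm (x) by 124 mm (y). x, y parallel to its walls.
- bin_mid (a point): Centre of the bin's inner floor, under the partition; the empty compartment lies on its +y side, the one with a few screws and washers on its -y side. Same axes as bin_empty.
- flange_lip (a point): Grip point of the inlet flange: centre of the round lip topping its neck, 52 mm above the flange's underside. Bare steel, about 400 g: square plate 70 x 70 x 10 mm with four 9 mm holes on a 52 mm square, and an upright tube 28 mm across ending in a lip 40 mm across, 6 mm thick (this point +-3 mm; 55 mm tall in all). Stands on the bench, neck up. The only fitting with a square plate.
- flange_face (a point): Centre of the underside of the same inlet flange; z up through the neck, x and y parallel to the sides of the plate and of the hole square.
- round_flange: Bystander: a flange of another pump, with the same neck and lip but a ROUND plate 80 mm across, 55 mm tall, standing on the bench. Origin at the centre of its underside.
- nipple: Bystander: straight pipe piece standing on end, 70 mm tall, 28 mm tube with a 40 mm lip at each end, no plate. Origin at the centre of its underside.
- adjustable: Bystander: steel adjustable wrench lying flat, about 230 mm long, 13 mm thick. Origin under its middle, x along it to the jaws.
- spanner: Bystander: steel spanner lying flat, 200 mm long, along its x. Origin under its middle.
- clamp: Bystander: small aluminium ring clamp with wing nut, about 70 mm, 16 mm tall, lying flat. Origin under its ring's centre.
Mind the look-alikes: they are no part of the job. There is more than one size of the part that bears plug_knob; the job needs the smallest.

How it is judged:
By the outcome, as a careful person would: the job done as asked, in the order asked, and still so for the second after the job is handed in, while the arm keeps its last pose, push and grip.
It also fails if it takes over 58 s, if anything falls off the work surface, if the arm or the gripper's body presses on something with over 40 N, if the wrist force passes 120 N, or if a joint passes its speed limit or range.

## Working session

There is one attempt and no reset: what is moved stays moved. The work goes in short steps, Python scripts to look and compute and a tool call to move; the robot and the scene stay as the last step left them, time stands still between calls to the robot, and variables do not carry over. Pictures are saved under pics/ and viewed, at most 10 in all, crops included, and the job is handed in when it is done.

Besides the shell and the picture viewer there is one more tool, called after "Request:" by a JSON object that holds its "fn" and its "kwargs", one argument or row to a line. step_arm: Moves the arm, as the interface text tells. Its arguments: {"type":"object","properties":{"plan":{"type":"array"},"squeeze":{"type":"number"}},"required":["plan"]}

```bash
mkdir -p pics; ls; cat > h.py <<'E'
from rig import *
import numpy as np, cv2
from scipy.spatial.transform import Rotation as R
def cam(n):
    c=capture(n); h=c["color"].shape[0]
    f=h/2/np.tan(np.radians(c["vertical_fov"])/2)
    c["K"]=np.array([[f,0,c["cx"]],[0,f,c["cy"]],[0,0,1]]); c["R"]=cv2.Rodrigues(np.array(c["rvec"],float))[0]; c["t"]=np.array(c["tvec"],float).ravel()
    return c
def ray(c,uv,z):
    uv=np.atleast_2d(uv).astype(float)
    d=np.c_[uv,np.ones(len(uv))]@np.linalg.inv(c["K"]).T@c["R"]; o=-c["R"].T@c["t"]
    return o+d*((z-o[2])/d[:,2])[:,None]
def cloud(c):
    h,w=c["depth"].shape; v,u=np.mgrid[:h,:w]
    p=np.stack([u,v,np.ones_like(u)],-1)@np.linalg.inv(c["K"]).T*c["depth"][...,None]
    return (p-c["t"])@c["R"]
def proj(c,p):
    q=(np.atleast_2d(p)@c["R"].T+c["t"])@c["K"].T; return q[:,:2]/q[:,2:]
E
python3 - <<'E'
from h import *
for n in("top","side"):
    c=cam(n); cv2.imwrite(f"pics/{n}0.png",c["color"][...,::-1]); print(n,c["K"][0,0],c["cx"],c["cy"],-c["R"].T@c["t"],c["R"].round(2).tolist()); np.save(n+"0.npy",c,allow_pickle=True)
print({k:np.round(v,3).tolist() for k,v in sense().items()})
E
```

```text
pics
top 540.831891114674 282.94723031056606 215.13582321183983 [ 277.29906414 -138.62136292 1715.0357123 ] [[-0.02, -1.0, 0.0], [-0.99, 0.02, -0.17], [0.17, -0.01, -0.99]]
side 540.2471383594738 280.1798849145215 201.35950445746056 [ 199.41579306  794.77452484 1027.51134927] [[-0.94, -0.34, -0.01], [-0.22, 0.64, -0.74], [0.26, -0.69, -0.67]]
{'time_s': 0.1, 'joints': [-1.364, 0.313, 1.498, -0.0, 1.331, -0.223], 'dq': [0.001, -0.001, -0.002, 0.002, -0.0, 0.001], 'tau': [0.002, -41.29, -26.015, -0.0, 0.003, 0.0], 'eef_pos': [218.72, -477.103, 303.385], 'ee_rot': [-0.001, 0.977, 0.213, -0.0], 'force': [-0.118, -0.174, 0.373], 'wrist_torque': [0.059, 0.009, -0.03], 'grip_force': 0.0, 'grip_width': 0.995}
```

View pics/top0.png

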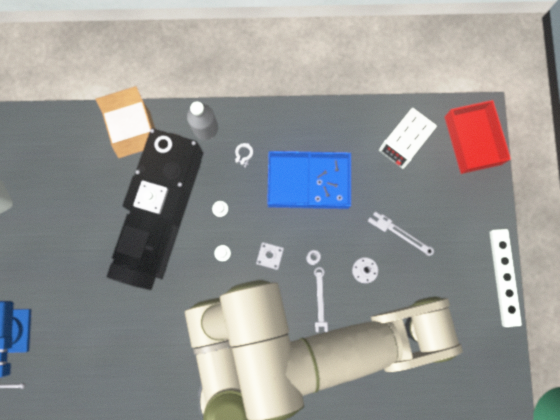

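View pics/side0.png

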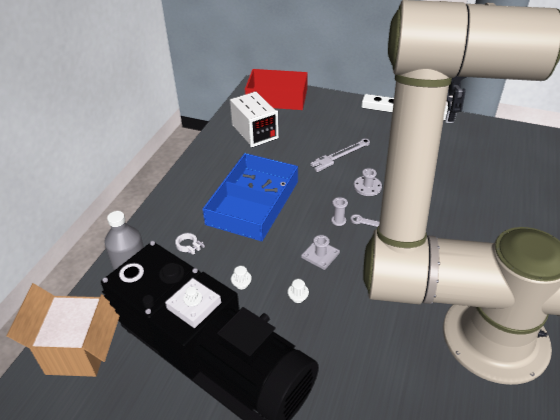

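Top view: port with its plug at about (151,197), two loose look-alike plugs at (220,209) and (222,253), the bin's empty half at (289,180), the square flange at (270,256), the nipple at (313,257) and the round flange at (365,270). The side view shows the same things, with the port at (193,300) and the flange at (320,250).

```bash
python3 - <<'E'
from h import *
def crop(n,b,k):
    c=np.load(n+"0.npy",allow_pickle=True).item(); x,y,w,h=b
    return cv2.resize(c["color"][y:y+h,x:x+w,::-1],None,fx=k,fy=k,interpolation=cv2.INTER_CUBIC)
a=np.hstack([crop("top",(125,172,50,50),8),crop("top",(245,231,50,50),8)])
b=np.hstack([crop("side",(155,262,80,60),5),crop("side",(280,222,80,60),5)])
cv2.imwrite("pics/crops.png",np.vstack([a[:, :800],b[:190*2]])[:600+100][:, :800][:600+80] if 0 else cv2.resize(np.vstack([a,b]),(800,700))[:600]) 
def blob(c,seed,lo,box,z,name):
    g=cv2.cvtColor(c["color"],cv2.COLOR_RGB2GRAY); m=np.zeros_like(g); x,y,w,h=box
    m[y:y+h,x:x+w]=(g[y:y+h,x:x+w]>lo)*255
    cs=cv2.findContours(m,cv2.RETR_EXTERNAL,cv2.CHAIN_APPROX_NONE)[0]; k=max(cs,key=cv2.contourArea)
    p=ray(c,k[:,0,:],z)[:,:2].astype(np.float32); r=cv2.minAreaRect(p); print(name,"z",z,"ctr",np.round(r[0],1),"size",np.round(r[1],1),"ang",round(r[2],1)); return k
T=np.load("top0.npy",allow_pickle=True).item();S=np.load("side0.npy",allow_pickle=True).item()
for lo in(100,130): blob(T,0,lo,(125,172,50,50),170,"portT"); blob(T,0,lo,(245,231,48,50),10,"flangeT");blob(S,0,lo,(155,262,80,70),170,"portS"); blob(S,0,lo,(290,222,65,50),10,"flangeS")
blob(T,0,100,(205,195,30,30),5,"loose1");blob(T,0,100,(205,240,32,30),5,"loose2")
h=cv2.cvtColor(T["color"],cv2.COLOR_RGB2HSV); m=cv2.inRange(h,(100,120,80),(125,255,255)); m[:,:250]=0;m[:,380:]=0;m[:130]=0;m[225:]=0
ks=cv2.findContours(m,cv2.RETR_EXTERNAL,cv2.CHAIN_APPROX_NONE)[0];k=max(ks,key=cv2.contourArea)
r=cv2.minAreaRect(ray(T,k[:,0,:],60)[:,:2].astype(np.float32)); print("bin",r)
for n,c in(("T",T),("S",S)):
    P=cloud(c)
    for nm,xy in(("knob",None),):
        for b in ([(135,180,35,35),(255,240,30,30)] if n=="T" else [(165,275,60,50),(300,230,45,40)]):
            x,y,w,hh=b; q=P[y:y+hh,x:x+w].reshape(-1,3); print(n,b,"zmax",np.percentile(q[:,2],[1,50,99]).round(), q[q[:,2]>np.percentile(q[:,2],97)-1].mean(0).round(1))
E
```

```text
portT z 170 ctr [599.  234.2] size [85.8 84.9] ang 72.6
flangeT z 10 ctr [ 435.5 -103.9] size [149.5 154.9] ang 88.8
portS z 170 ctr [595.2 245.4] size [85.7 89.3] ang 72.3
flangeS z 10 ctr [ 433.1 -109.7] size [100.6  82.2] ang 75.3
portT z 170 ctr [598.9 234.4] size [83.  82.2] ang 72.2
flangeT z 10 ctr [ 437.9 -108.5] size [81.3 88.1] ang 74.8
portS z 170 ctr [595.3 245.4] size [84.9 88.6] ang 72.4
flangeS z 10 ctr [ 433.3 -109.4] size [96.9 79.6] ang 73.6
loose1 z 5 ctr [586.7  50.9] size [93.5 95.9] ang 89.6
loose2 z 5 ctr [441.9  48. ] size [99.8 92. ] ang 88.8
bin ((667.4005126953125, -235.29200744628906), (259.503662109375, 182.9515380859375), 87.60140228271484)
T (135, 180, 35, 35) zmax [141. 165. 201.] [541.6 169.1 468.2]
T (255, 240, 30, 30) zmax [-7.  5. 60.] [ 427.1 -106.5  139.2]
S (165, 275, 60, 50) zmax [ -2. 155. 197.] [550.7 307.  295.2]
S (300, 230, 45, 40) zmax [-6.  1. 56.] [410.  -14.3 149.3]
```

View pics/crops.png

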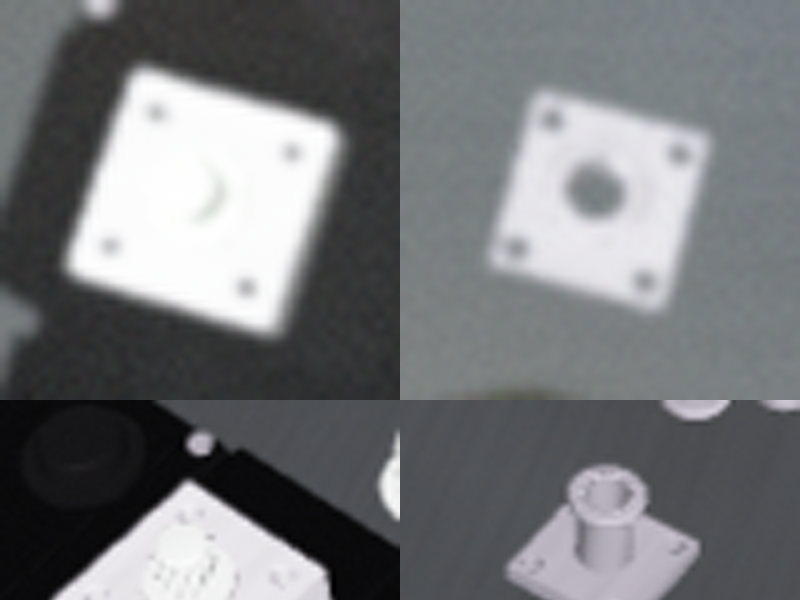

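The crop shows the four dark holes of the port at the corners of its boss, and those of the flange plate just as clearly. I'll refine them to sub-pixel, check them against the 52 mm square, and check the two cameras against each other.

```bash
cat >> h.py <<'E'
def holes(c,px,z,rad=2.5):
    g=cv2.cvtColor(c["color"],cv2.COLOR_RGB2GRAY).astype(float); out=[]
    for u,v in px:
        for _ in range(6):
            yy,xx=np.mgrid[int(v)-5:int(v)+7,int(u)-5:int(u)+7]; k=np.hypot(xx-u,yy-v)<rad
            w=np.clip(np.percentile(g[yy,xx][k],85)-g[yy,xx],0,None)*k; u,v=(w*xx).sum()/w.sum(),(w*yy).sum()/w.sum()
        out.append((u,v))
    p=ray(c,out,z)[:,:2]; return np.array(out),p
def square(p): # order: tl,tr,bl,br in image -> centre, yaw of tl->tr direction, sides
    e=[p[1]-p[0],p[3]-p[2],p[2]-p[0],p[3]-p[1]]
    yaw=[np.degrees(np.arctan2(*q[::-1])) for q in e]
    return p.mean(0).round(1),np.round(yaw,1),np.round([np.hypot(*q) for q in e],1)
E
python3 - <<'E'
from h import *
T=np.load("top0.npy",allow_pickle=True).item();S=np.load("side0.npy",allow_pickle=True).item()
P0=np.array([(157,112),(291,152),(110,245),(246,287)])/8-.44+[125,172]
F0=np.array([(152,120),(279,153),(116,248),(244,280)])/8-.44+[245,231]
u,p=holes(T,P0,170); print("port",u.round(1).tolist(),*square(p)); pc=p.mean(0)
u2,f=holes(T,F0,10); print("flange",u2.round(1).tolist(),*square(f))
im=S["color"][...,::-1].copy()
im=cv2.resize(im,None,fx=4,fy=4,interpolation=cv2.INTER_CUBIC)
def dr(pts,z,col):
    for q in proj(S,np.c_[pts,np.full(len(pts),z)]): cv2.circle(im,tuple(np.round(q*4+1.5).astype(int)),2,col,-1)
dr(p,170,(0,0,255)); dr(pc+(p-pc)*76/52,170,(0,0,255)); dr([pc],197,(255,0,0))
fc=f.mean(0); dr(f,10,(0,0,255)); dr(fc+(f-fc)*70/52,10,(0,200,0)); dr([fc],55,(255,0,0))
dr([(674,-235),(674,-171)],60,(0,255,255)) 
cv2.imwrite("pics/ov.png",np.hstack([im[1050:1350,620:1020],im[880:1180,1120:1520]]))
E
```

```text
port [[144.1, 185.6], [161.0, 190.6], [138.3, 202.3], [155.3, 207.5]] [599.3 235.4] [-107.8 -108.3  162.3  162.4] [52.2 52.3 51.6 52.1]
flange [[263.2, 245.3], [279.8, 249.7], [258.7, 262.0], [275.2, 266.2]] [ 434.  -106.5] [-106.2 -105.2  164.1  163.3] [54.5 53.7 54.9 54. ]
```

View pics/ov.png

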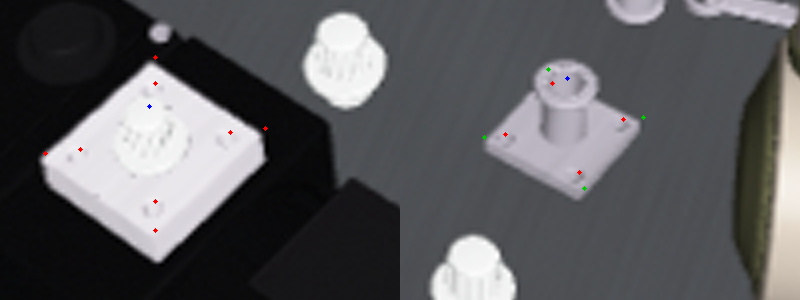

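The hole squares come out at about 52 mm and the centres agree between the views to within about 2 mm, so the measurements can be used. Next I work out the move above the plug.

```bash
cat >> h.py <<'E'
def go(pos,yaw=None,cmd=None):
    s=sense(); q=np.array(s["ee_rot"]); Rn=R.from_quat(q[[1,2,3,0]]) if cmd is None else cmd
    p=np.array(s["eef_pos"]); x=Rn.as_matrix()[:,0]; y0=np.degrees(np.arctan2(x[1],x[0]))
    off=Rn.inv().apply(np.array(pos)-p)/10
    if yaw is None: yaw=y0
    Rt=R.from_matrix(np.c_[[np.cos(np.radians(yaw)),np.sin(np.radians(yaw)),0],[np.sin(np.radians(yaw)),-np.cos(np.radians(yaw)),0],[0,0,-1]])
    print("t",round(s["time_s"],2),"at",p.round(1),"yaw",y0.round(2),"w",round(s["grip_width"],3),"F",np.round(s["force"],1),"-> offset",off.round(2),"rot",np.degrees((Rn.inv()*Rt).as_rotvec()).round(2))
E
python3 -c "
from h import *
go((599.3,235.4,340),72)"
```

```text
t 0.1 at [ 218.7 -477.1  303.4] yaw 24.63 w 0.995 F [-0.1 -0.2  0.4] -> offset [ 64.29 -48.92  -3.59] rot [-6.000e-02 -4.000e-02 -4.737e+01]
```

Request:
{"fn": "step_arm", "kwargs": {
  "plan": [
    {"offset":[64.3,-48.9,-3.6],"rot":[0,0,-47.4],"gripper":5},
    {"offset":[64.3,-48.9,-3.6],"rot":[0,0,-47.4],"gripper":5},
    {"offset":[64.3,-48.9,-3.6],"rot":[0,0,-47.4],"gripper":5},
    {"offset":[64.3,-48.9,-3.6],"rot":[0,0,-47.4],"gripper":5},
    {"offset":[64.3,-48.9,-3.6],"rot":[0,0,-47.4],"gripper":5},
    {"offset":[64.3,-48.9,-3.6],"rot":[0,0,-47.4],"gripper":5},
    {"offset":[64.3,-48.9,-3.6],"rot":[0,0,-47.4],"gripper":5},
    {"offset":[64.3,-48.9,-3.6],"rot":[0,0,-47.4],"gripper":5},
    {"offset":[64.3,-48.9,-3.6],"rot":[0,0,-47.4],"gripper":5},
    {"offset":[64.3,-48.9,-3.6],"rot":[0,0,-47.4],"gripper":5},
    {"offset":[64.3,-48.9,-3.6],"rot":[0,0,-47.4],"gripper":5},
    {"offset":[64.3,-48.9,-3.6],"rot":[0,0,-47.4],"gripper":5}
  ]
}}

```text
time_s: 1.3
eef_pos: [501.8, 53.6, 330.6]
ee_rot: [-0.0, 0.809, 0.588, -0.0]
force: [1.3, -0.5, 0.3]
grip_width: 0.586
grip_force: 0.0
```

```bash
python3 -c "
from h import *
go((599.3,235.4,300),72)"
```

```text
t 1.3 at [501.8  53.6 330.6] yaw 72.04 w 0.586 F [ 1.3 -0.5  0.3] -> offset [20.3   3.67  3.05] rot [-0.01  0.01  0.04]
```

Request:
{"fn": "step_arm", "kwargs": {
  "plan": [
    {"offset":[20.3,3.7,3],"rot":[0,0,0],"gripper":5},
    {"offset":[20.3,3.7,3],"rot":[0,0,0],"gripper":5},
    {"offset":[20.3,3.7,3],"rot":[0,0,0],"gripper":5},
    {"offset":[20.3,3.7,3],"rot":[0,0,0],"gripper":5},
    {"offset":[20.3,3.7,3],"rot":[0,0,0],"gripper":5},
    {"offset":[20.3,3.7,3],"rot":[0,0,0],"gripper":5},
    {"offset":[20.3,3.7,3],"rot":[0,0,0],"gripper":5},
    {"offset":[20.3,3.7,3],"rot":[0,0,0],"gripper":5}
  ]
}}

```text
time_s: 2.1
eef_pos: [599.0, 231.7, 301.4]
ee_rot: [0.0, 0.809, 0.587, 0.0]
force: [-0.1, 0.2, 0.2]
grip_width: 0.591
grip_force: 0.0
```

```bash
python3 - <<'E'
from h import *
go((599.3,235.4,252),72)
c=cam("side"); p=sense()["eef_pos"]; im=cv2.resize(c["color"][...,::-1],None,fx=4,fy=4,interpolation=cv2.INTER_CUBIC)
for z in (p[2]-73,197,175):
    q=proj(c,[[p[0],p[1],z]])[0]*4+1.5; print(q/4); cv2.circle(im,tuple(q.astype(int)),3,(0,0,255),-1)
u,v=(q).astype(int); cv2.imwrite("pics/s1.png",im[v-420:v+180,u-300:u+300])
E
```

```text
t 2.1 at [599.  231.7 301.4] yaw 71.94 w 0.591 F [-0.1  0.2  0.2] -> offset [ 0.36 -0.09  4.94] rot [ 0.04 -0.01 -0.06]
[191.0791197  277.23571242]
[193.12175065 287.65067182]
[194.50113401 294.68386674]
```

View pics/s1.png

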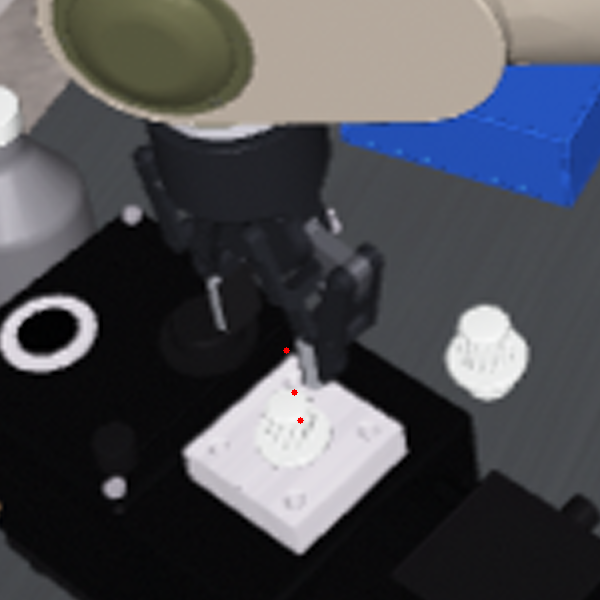

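The picture shows the open fingers straddling the knob, with pad ends near (220,325) and (305,385), the knob top near (287,405), and the collar on the boss. The commanded point falls within about 2 px of the knob axis, so I go down part way and re-check.

Request:
{"fn": "step_arm", "kwargs": {
  "plan": [
    {"offset":[0,0,1.5],"rot":[0,0,0],"gripper":5},
    {"offset":[0,0,3],"rot":[0,0,0],"gripper":5},
    {"offset":[0,0,3],"rot":[0,0,0],"gripper":5}
  ]
}}

```text
time_s: 2.45
eef_pos: [598.6, 232.0, 269.2]
ee_rot: [-0.001, 0.809, 0.587, -0.001]
force: [0.7, 0.0, 1.0]
grip_width: 0.587
grip_force: 0.0
```

```bash
python3 -c "
from h import *
go((599.3,235.4,252),72)"
```

```text
t 2.45 at [598.6 232.  269.2] yaw 71.96 w 0.587 F [0.7 0.  1. ] -> offset [ 0.35 -0.03  1.72] rot [-0.16  0.09 -0.04]
```

Request:
{"fn": "step_arm", "kwargs": {
  "plan": [
    {"offset":[0.35,0,0.9],"rot":[0,0,0],"gripper":5},
    {"offset":[0.35,0,1.6],"rot":[0,0,0],"gripper":5},
    {"offset":[0.35,0,1.6],"rot":[0,0,0],"gripper":1.5},
    {"offset":[0.35,0,1.6],"rot":[0,0,0],"gripper":1.5},
    {"offset":[0.35,0,1.6],"rot":[0,0,0],"gripper":1.5},
    {"offset":[0.35,0,1.6],"rot":[0,0,0],"gripper":1.5},
    {"offset":[0.35,0,1.6],"rot":[0,0,0],"gripper":1.5},
    {"offset":[0.35,0,1.6],"rot":[0,0,0],"gripper":1.5}
  ],
  "squeeze": 30
}}

```text
time_s: 3.25
eef_pos: [600.1, 236.5, 254.9]
ee_rot: [-0.0, 0.809, 0.588, 0.0]
force: [-2.5, 0.7, 2.2]
grip_width: 0.236
grip_force: 29.5
```

Request:
{"fn": "step_arm", "kwargs": {
  "plan": [
    {"offset":[0.35,0,0],"rot":[0,0,0],"gripper":1.5},
    {"offset":[0.35,0,-3],"rot":[0,0,0],"gripper":1.5},
    {"offset":[0.35,0,-6],"rot":[0,0,0],"gripper":1.5},
    {"offset":[0.35,0,-8],"rot":[0,0,0],"gripper":1.5},
    {"offset":[0.35,0,-8],"rot":[0,0,0],"gripper":1.5}
  ]
}}

```text
time_s: 3.75
eef_pos: [601.9, 239.8, 337.6]
ee_rot: [0.001, 0.809, 0.588, 0.003]
force: [-0.2, -1.0, -0.4]
grip_width: 0.242
grip_force: 29.8
```

```bash
python3 - <<'E'
from h import *
go((672,-171,300),72)
c=cam("side"); cv2.imwrite("pics/s2.png",cv2.resize(c["color"][180:340,110:310,::-1],None,fx=3,fy=3))
c=cam("top"); np.save("topP.npy",c,allow_pickle=True)
E
```

```text
t 3.75 at [601.9 239.8 337.6] yaw 72.02 w 0.242 F [-0.2 -1.  -0.4] -> offset [-36.92  19.33   3.76] rot [ 0.31 -0.17  0.02]
```

View pics/s2.png

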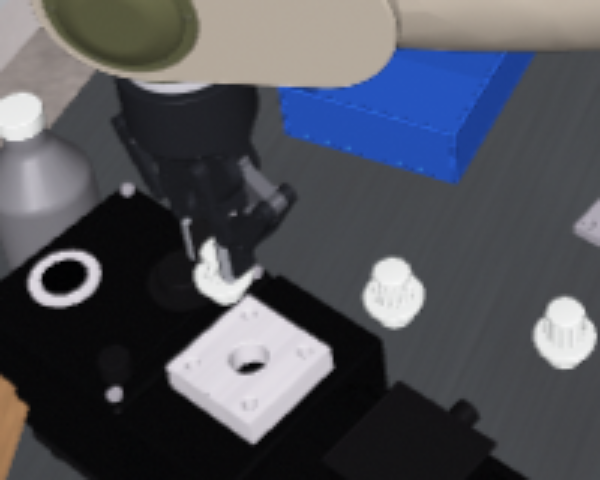

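The plug is out and held at (225,270), the bore at (250,358) is clear, and the bin lies behind. I carry the plug across.

Request:
{"fn": "step_arm", "kwargs": {
  "plan": [
    {"offset":[-36.9,19.3,2.5],"rot":[0,0,0],"gripper":1.5},
    {"offset":[-36.9,19.3,2.5],"rot":[0,0,0],"gripper":1.5},
    {"offset":[-36.9,19.3,2.5],"rot":[0,0,0],"gripper":1.5},
    {"offset":[-36.9,19.3,2.5],"rot":[0,0,0],"gripper":1.5},
    {"offset":[-36.9,19.3,2.5],"rot":[0,0,0],"gripper":1.5},
    {"offset":[-36.9,19.3,2.5],"rot":[0,0,0],"gripper":1.5},
    {"offset":[-36.9,19.3,2.5],"rot":[0,0,0],"gripper":1.5},
    {"offset":[-36.9,19.3,2.5],"rot":[0,0,0],"gripper":1.5},
    {"offset":[-36.9,19.3,2.5],"rot":[0,0,0],"gripper":1.5},
    {"offset":[-36.9,19.3,2.5],"rot":[0,0,0],"gripper":1.5},
    {"offset":[-36.9,19.3,2.5],"rot":[0,0,0],"gripper":1.5}
  ]
}}

```text
time_s: 4.95
eef_pos: [671.0, -169.8, 308.5]
ee_rot: [-0.001, 0.809, 0.588, -0.0]
force: [-0.3, 0.8, 0.2]
grip_width: 0.239
grip_force: 29.7
```

```bash
python3 - <<'E'
from h import *
go((672,-171,112),72)
T=np.load("topP.npy",allow_pickle=True).item()
S=cam("side")
# bin rim from the side camera: blue mask, far/near extents on z=60
h=cv2.cvtColor(S["color"],cv2.COLOR_RGB2HSV); m=cv2.inRange(h,(100,120,60),(125,255,255)); m[:,330:]=0
k=max(cv2.findContours(m,cv2.RETR_EXTERNAL,cv2.CHAIN_APPROX_NONE)[0],key=cv2.contourArea)
print(ray(S,cv2.approxPolyDP(k,4,True)[:,0],60).round(0)[:,:2].tolist())
E
```

```text
t 4.95 at [ 671.  -169.8  308.5] yaw 72.05 w 0.239 F [-0.3  0.8  0.2] -> offset [-0.09  0.17 19.65] rot [-0.1  -0.03  0.05]
[[744.0, -365.0], [761.0, -111.0], [734.0, -61.0], [570.0, -51.0], [559.0, -288.0], [582.0, -355.0]]
```

Request:
{"fn": "step_arm", "kwargs": {
  "plan": [
    {"offset":[0,0,5],"rot":[0,0,0],"gripper":1.5},
    {"offset":[0,0,10],"rot":[0,0,0],"gripper":1.5},
    {"offset":[0,0,15],"rot":[0,0,0],"gripper":1.5},
    {"offset":[0,0,18],"rot":[0,0,0],"gripper":1.5},
    {"offset":[0,0,19.6],"rot":[0,0,0],"gripper":1.5},
    {"offset":[0,0,19.6],"rot":[0,0,0],"gripper":1.5},
    {"offset":[0,0,19.6],"rot":[0,0,0],"gripper":1.5}
  ]
}}

```text
time_s: 5.7
eef_pos: [671.8, -170.4, 115.7]
ee_rot: [0.001, 0.809, 0.588, 0.001]
force: [0.9, -0.7, -0.1]
grip_width: 0.237
grip_force: 29.8
```

```bash
python3 -c "
from h import *
go((672,-171,110),72)"
```

```text
t 5.7 at [ 671.8 -170.4  115.7] yaw 72.08 w 0.237 F [ 0.9 -0.7 -0.1] -> offset [-0.05  0.04  0.57] rot [0.17 0.01 0.08]
```

Request:
{"fn": "step_arm", "kwargs": {
  "plan": [
    {"offset":[0,0,0.7],"rot":[0,0,0],"gripper":1.5},
    {"offset":[0,0,0.7],"rot":[0,0,0],"gripper":1.5},
    {"offset":[0,0,0.7],"rot":[0,0,0],"gripper":5},
    {"offset":[0,0,0.7],"rot":[0,0,0],"gripper":5},
    {"offset":[0,0,0.7],"rot":[0,0,0],"gripper":5},
    {"offset":[0,0,0.7],"rot":[0,0,0],"gripper":5},
    {"offset":[0,0,0],"rot":[0,0,0],"gripper":5},
    {"offset":[0,0,-4],"rot":[0,0,0],"gripper":6.5},
    {"offset":[0,0,-9],"rot":[0,0,0],"gripper":6.5},
    {"offset":[0,0,-14],"rot":[0,0,0],"gripper":6.5}
  ]
}}

```text
time_s: 6.7
eef_pos: [670.7, -170.7, 255.9]
ee_rot: [-0.0, 0.809, 0.588, -0.0]
force: [0.6, -0.2, 0.0]
grip_width: 0.764
grip_force: 0.0
```

```bash
python3 - <<'E'
from h import *
go((434,-106.5,200),74)
S=cam("side"); g=cv2.cvtColor(S["color"],cv2.COLOR_RGB2HSV); x=g[150:240,195:300]
print("white px in bin:",np.argwhere((x[...,1]<60)&(x[...,2]>190))[:,::-1].mean(0)+[195,150],((x[...,1]<60)&(x[...,2]>190)).sum())
m=((g[...,1]<60)&(g[...,2]>190)); P=cloud(S); k=m.copy(); k[:150]=0;k[240:]=0;k[:,:195]=0;k[:,300:]=0; print(np.median(P[k],0).round(), np.percentile(P[k][:,2],[5,95]).round())
E
```

```text
t 6.7 at [ 670.7 -170.7  255.9] yaw 72.03 w 0.764 F [ 0.6 -0.2  0. ] -> offset [ -1.2  -24.49   5.59] rot [-0.01 -0.   -1.97]
white px in bin: [241.78481013 211.25316456] 158
[ 668. -162.   26.] [ 9. 46.]
```

The plug lies in the empty compartment (about (668, -162), height 9–46 mm), so I go to the flange.

Request:
{"fn": "step_arm", "kwargs": {
  "plan": [
    {"offset":[-1.2,-24.5,0],"rot":[0,0,-2],"gripper":6.5},
    {"offset":[-1.2,-24.5,0],"rot":[0,0,-2],"gripper":6.5},
    {"offset":[-1.2,-24.5,5.5],"rot":[0,0,-2],"gripper":6.5},
    {"offset":[-1.2,-24.5,5.5],"rot":[0,0,-2],"gripper":6.5},
    {"offset":[-1.2,-24.5,5.5],"rot":[0,0,-2],"gripper":6.5},
    {"offset":[-1.2,-24.5,5.5],"rot":[0,0,-2],"gripper":6.5},
    {"offset":[-1.2,-24.5,5.5],"rot":[0,0,-2],"gripper":6.5}
  ]
}}

```text
time_s: 7.45
eef_pos: [433.8, -106.5, 199.1]
ee_rot: [0.0, 0.799, 0.602, 0.0]
force: [1.3, -0.6, 0.3]
grip_width: 0.762
grip_force: 0.0
```

```bash
python3 - <<'E'
from h import *
go((434,-106.5,106),74)
c=cam("side"); im=cv2.resize(c["color"][...,::-1],None,fx=4,fy=4,interpolation=cv2.INTER_CUBIC)
p=sense()["eef_pos"]
for z in (p[2]-73,55,0):
    q=proj(c,[[p[0],p[1],z]])[0]*4+1.5; cv2.circle(im,tuple(q.astype(int)),3,(0,0,255),-1)
u,v=q.astype(int); cv2.imwrite("pics/s3.png",im[max(v-400,0):v+120,u-300:u+300])
E
```

```text
t 7.45 at [ 433.8 -106.5  199.1] yaw 74.0 w 0.762 F [ 1.3 -0.6  0.3] -> offset [0.01 0.01 9.31] rot [0.04 0.01 0.  ]
```

View pics/s3.png

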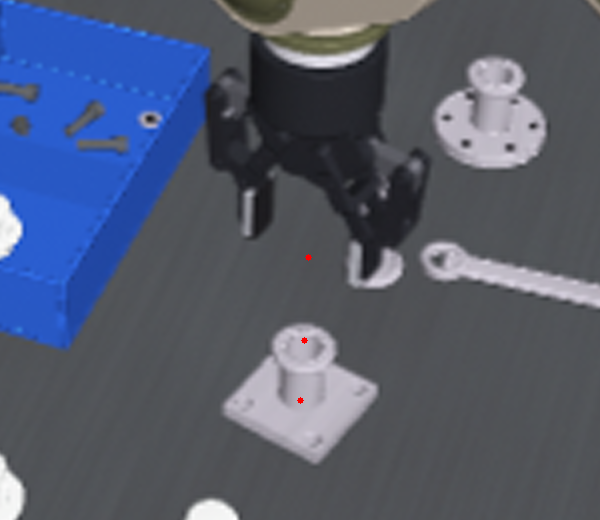

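The lip is at about (304,348) in the crop, within 2 px of the predicted point. The fingers straddle it and stay clear of the nipple behind, so I descend and grip.

Request:
{"fn": "step_arm", "kwargs": {
  "plan": [
    {"offset":[0.1,0,4],"rot":[0,0,0],"gripper":6.5},
    {"offset":[0.1,0,7.5],"rot":[0,0,0],"gripper":6.5},
    {"offset":[0.1,0,9.3],"rot":[0,0,0],"gripper":6.5},
    {"offset":[0.1,0,9.3],"rot":[0,0,0],"gripper":6.5},
    {"offset":[0.1,0,9.3],"rot":[0,0,0],"gripper":6.5},
    {"offset":[0.1,0,9.3],"rot":[0,0,0],"gripper":3},
    {"offset":[0.1,0,9.3],"rot":[0,0,0],"gripper":3},
    {"offset":[0.1,0,9.3],"rot":[0,0,0],"gripper":3},
    {"offset":[0.1,0,9.3],"rot":[0,0,0],"gripper":3},
    {"offset":[0.1,0,9.3],"rot":[0,0,0],"gripper":3},
    {"offset":[0.1,0,9.3],"rot":[0,0,0],"gripper":3}
  ],
  "squeeze": 70
}}

```text
time_s: 8.6
eef_pos: [435.1, -106.0, 107.1]
ee_rot: [0.001, 0.798, 0.602, 0.0]
force: [-3.0, 1.2, 9.9]
grip_width: 0.43
grip_force: 68.8
```

Request:
{"fn": "step_arm", "kwargs": {
  "plan": [
    {"offset":[0,0,-2],"rot":[0,0,0],"gripper":3},
    {"offset":[0,0,-6],"rot":[0,0,0],"gripper":3},
    {"offset":[0,0,-11],"rot":[0,0,0],"gripper":3},
    {"offset":[0,0,-16],"rot":[0,0,0],"gripper":3},
    {"offset":[0,0,-21],"rot":[0,0,0],"gripper":3},
    {"offset":[0,0,-24],"rot":[0,0,0],"gripper":3},
    {"offset":[0,0,-24],"rot":[0,0,0],"gripper":3}
  ]
}}

```text
time_s: 9.3
eef_pos: [435.0, -105.9, 349.7]
ee_rot: [0.004, 0.798, 0.602, 0.002]
force: [0.3, -1.2, -5.9]
grip_width: 0.436
grip_force: 71.5
```

```bash
python3 -c "
from h import *
go((600.4,235.9,340),72)"
```

```text
t 9.3 at [ 435.  -105.9  349.7] yaw 74.03 w 0.436 F [ 0.3 -1.2 -5.9] -> offset [37.41  6.49  0.96] rot [0.47 0.1  2.03]
```

Request:
{"fn": "step_arm", "kwargs": {
  "plan": [
    {"offset":[9,1.6,0],"rot":[0,0,2],"gripper":3},
    {"offset":[13,2.2,0],"rot":[0,0,2],"gripper":3},
    {"offset":[17,2.9,0],"rot":[0,0,2],"gripper":3},
    {"offset":[21,3.6,0],"rot":[0,0,2],"gripper":3},
    {"offset":[25,4.3,0],"rot":[0,0,2],"gripper":3},
    {"offset":[29,5,0],"rot":[0,0,2],"gripper":3},
    {"offset":[33,5.7,0],"rot":[0,0,2],"gripper":3},
    {"offset":[36,6.2,0.5],"rot":[0,0,2],"gripper":3},
    {"offset":[37.4,6.5,1],"rot":[0,0,2],"gripper":3},
    {"offset":[37.4,6.5,1],"rot":[0,0,2],"gripper":3},
    {"offset":[37.4,6.5,1],"rot":[0,0,2],"gripper":3}
  ]
}}

```text
time_s: 10.4
eef_pos: [599.7, 235.8, 333.9]
ee_rot: [-0.0, 0.809, 0.588, -0.001]
force: [-0.4, 0.1, -3.6]
grip_width: 0.426
grip_force: 71.6
```

```bash
python3 - <<'E'
from h import *
go((600.4,235.9,310),72)
a=cam("side"); b=cam("top"); np.save("sideF.npy",a,allow_pickle=True)
A=cv2.resize(a["color"][225:345,135:255,::-1],None,fx=5,fy=5,interpolation=cv2.INTER_CUBIC)
B=cv2.resize(b["color"][165:225,115:155,::-1],None,fx=5,fy=5)
cv2.imwrite("pics/s4.png",np.hstack([A,np.vstack([B,np.zeros((300,200,3),np.uint8)])]))
E
```

```text
t 10.4 at [599.7 235.8 333.9] yaw 72.04 w 0.426 F [-0.4  0.1 -3.6] -> offset [0.04 0.07 2.39] rot [-0.14  0.09  0.04]
```

View pics/s4.png

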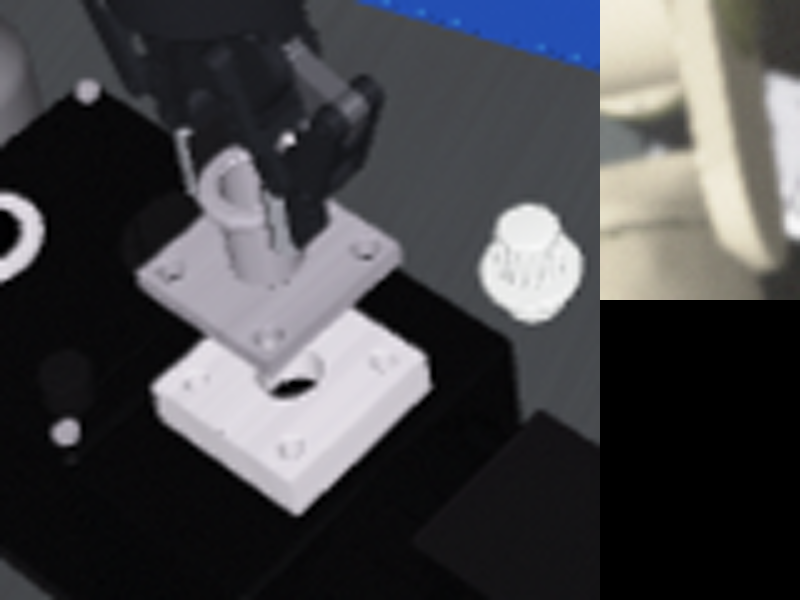

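The flange is held, with its plate corners at about (137,278), (403,252) and (268,372). The neck seems to lean, since the lip is at (230,185), so I check the tilt with depth.

```bash
python3 - <<'E'
from h import *
a=np.load("sideF.npy",allow_pickle=True).item(); P=cloud(a); s=sense()
def fit(poly,n):
    m=np.zeros(a["depth"].shape,np.uint8); cv2.fillPoly(m,[np.round(np.array(poly)/5+[135,225]).astype(int)],1)
    q=P[(m>0)&(a["depth"]>0)]; c=np.median(q,0); 
    for _ in range(5):
        k=np.ones(len(q),bool) if _==0 else abs((q-c)@nn)<4
        c=q[k].mean(0); nn=np.linalg.svd(q[k]-c)[2][2]; nn*=np.sign(nn[2])
    print(n,len(q),k.sum(),"c",c.round(1),"n",nn.round(3),"tilt",np.degrees(np.arccos(nn[2])).round(1),"rms",((q[k]-c)@nn).std().round(2))
fit([(150,278),(215,235),(235,280),(300,285),(330,240),(340,215),(390,252),(268,350)],"plate")
fit([(160,390),(185,360),(255,375),(275,400),(325,370),(355,315),(420,360),(297,455)],"boss")
r=[(x/5+135,y/5+225) for x,y in((202,190),(225,150),(250,220),(215,215))]
for u,v in r: print(P[int(round(v)),int(round(u))].round(0))
print(s["eef_pos"])
E
```

```text
plate 526 488 c [593.  248.5 235.4] n [0.013 0.003 1.   ] tilt 0.8 rms 1.46
boss 601 551 c [591.8 246.5 168.9] n [ 0.015 -0.013  1.   ] tilt 1.2 rms 1.6
[617. 247. 278.]
[617. 227. 279.]
[591. 256. 281.]
[605. 257. 279.]
[599.75481343 235.22729906 335.31914173]
```

Relative to the boss, the plate is level within depth noise (0.8° against 1.2°), so the lean is only perspective. I descend to a gap of about 22 mm and measure the alignment there.

Request:
{"fn": "step_arm", "kwargs": {
  "plan": [
    {"offset":[0,0,1],"rot":[0,0,0],"gripper":3},
    {"offset":[0,0,2],"rot":[0,0,0],"gripper":3},
    {"offset":[0,0,3],"rot":[0,0,0],"gripper":3},
    {"offset":[0,0,3.5],"rot":[0,0,0],"gripper":3},
    {"offset":[0,0,3.5],"rot":[0,0,0],"gripper":3},
    {"offset":[0,0,3.5],"rot":[0,0,0],"gripper":3},
    {"offset":[0,0,3.5],"rot":[0,0,0],"gripper":3}
  ]
}}

```text
time_s: 11.2
eef_pos: [600.0, 236.0, 301.1]
ee_rot: [0.0, 0.809, 0.588, 0.0]
force: [-1.1, 0.8, -4.4]
grip_width: 0.432
grip_force: 71.6
```

```bash
python3 - <<'E'
from h import *
go((600.4,235.9,298),72)
cs=[cam("side") for _ in range(6)]; a=cs[0]; a["color"]=np.mean([c["color"] for c in cs],0).round().astype(np.uint8)
a["depth"]=np.median([c["depth"] for c in cs],0); np.save("sideG.npy",a,allow_pickle=True)
A=cv2.resize(a["color"][250:350,135:255,::-1],None,fx=6,fy=6,interpolation=cv2.INTER_CUBIC)
cv2.imwrite("pics/s5.png",A)
E
```

```text
t 11.2 at [600.  236.  301.1] yaw 72.03 w 0.432 F [-1.1  0.8 -4.4] -> offset [-0.    0.04  0.31] rot [ 0.05 -0.03  0.03]
```

View pics/s5.png

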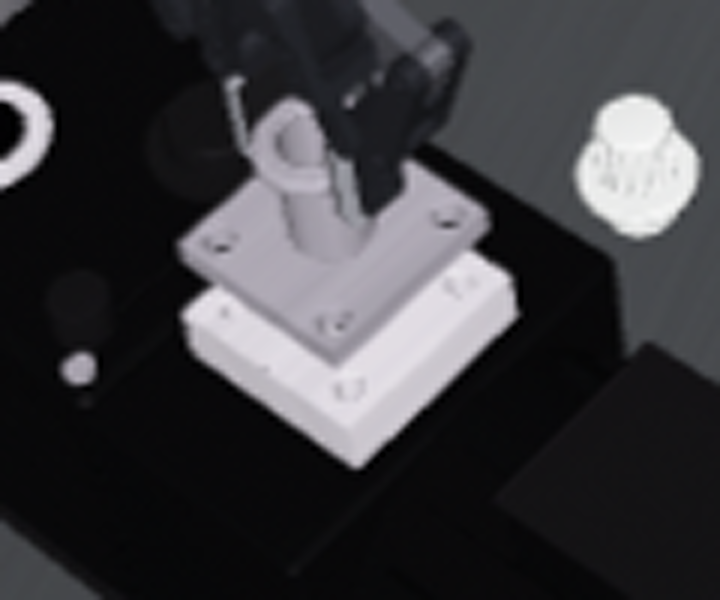

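The plate hovers level over the boss. Plate holes are at (220,241), (447,219) and (335,323), and boss holes at (350,388), (463,288) and (224,313). I cast both sets onto their planes and compare.

```bash
python3 - <<'E'
from h import *
a=np.load("sideG.npy",allow_pickle=True).item()
px=lambda l:np.array(l)/6+[135,250]-.42
fl=ray(a,px([(220,241),(447,219),(335,323)]),203)[:,:2]; po=ray(a,px([(224,313),(463,288),(350,388)]),170)[:,:2]
q=np.array([(249,316),(303,352),(190,364),(250,405)])/3+[110,180]-.33; p4=ray(a,q,170)[:,:2]
print("flange holes",fl.round(1).tolist(),"\nport",po.round(1).tolist(),"\nport s2",p4.round(1).tolist(),"ctr",p4.mean(0).round(1))
def d(p,n): # left,right,near : centre from left-right diagonal; yaw
    e=p[1]-p[0]; print(n,"diag",np.hypot(*e).round(1),"ctr",((p[0]+p[1])/2).round(1),"diagyaw",np.degrees(np.arctan2(e[1],e[0])).round(1),"near-left",np.hypot(*(p[2]-p[0])).round(1),"near-right",np.hypot(*(p[2]-p[1])).round(1))
d(fl,"fl");d(po,"po");d(p4[[2,1,3]],"po s2")
# edges of the bright-vs-dark silhouettes: plate outer left/right corners and lines
g=cv2.cvtColor(a["color"],cv2.COLOR_RGB2GRAY).astype(float)
def edge(A,B,z,n,w=4):
    A,B=px([A,B]); t=(B-A)/np.hypot(*(B-A)); nm=np.array([-t[1],t[0]]); pts=[]
    for s in np.linspace(.12,.88,25):
        o=A+(B-A)*s; r=np.arange(-w,w+.01,.1); line=o+r[:,None]*nm
        pr=cv2.GaussianBlur(cv2.remap(g.astype(np.float32),line[:,0].astype(np.float32)[None],line[:,1].astype(np.float32)[None],cv2.INTER_CUBIC),(0,0),4)[0]
        k=np.argmax(abs(np.gradient(pr))[5:-5])+5; pts.append(o+r[k]*nm)
    W=ray(a,pts,z)[:,:2].astype(np.float32); v=cv2.fitLine(W,cv2.DIST_HUBER,0,.01,.01).ravel(); res=abs((W-v[2:])@[-v[1],v[0]])
    ang=np.degrees(np.arctan2(v[1],v[0])); N=np.array([-v[1],v[0]]); N*=np.sign(N@[ .5,-1]) ;print(n,"ang",ang.round(2)%180,"dist",(N@(v[2:]-[599.3,235.4])).round(2),"N",N.round(2),"res",np.median(res).round(2))
edge((180,247),(335,352),203,"plate left-lower top",1.5)
edge((337,352),(488,222),203,"plate right-lower top",1.5)
edge((184,322),(356,428),170,"boss left-lower top",1.5)
edge((356,428),(516,282),170,"boss right-lower top",1.5)
E
```

```text
flange holes [[632.6, 255.0], [567.5, 222.7], [582.8, 271.9]] 
port [[634.4, 259.4], [564.7, 224.2], [581.8, 272.4]] 
port s2 [[614.8, 208.3], [567.3, 223.6], [633.2, 257.1], [581.2, 273.2]] ctr [599.1 240.5]
fl diag 72.7 ctr [600.  238.8] diagyaw -153.6 near-left 52.6 near-right 51.5
po diag 78.1 ctr [599.5 241.8] diagyaw -153.2 near-left 54.1 near-right 51.1
po s2 diag 73.9 ctr [600.3 240.3] diagyaw -153.1 near-left 54.4 near-right 51.5
plate left-lower top ang 161.68 dist -37.88 N [-0.31 -0.95] res 0.1
plate right-lower top ang 70.3 dist -38.66 N [ 0.94 -0.34] res 0.07
boss left-lower top ang 162.38 dist -41.78 N [-0.3  -0.95] res 0.1
boss right-lower top ang 71.63 dist -39.25 N [ 0.95 -0.32] res 0.08
```

```bash
cat > e.py <<'E'
from h import *
def prof(g,A,B,w=7,lo=.15,hi=.85):
    t=(B-A)/np.hypot(*(B-A)); nm=np.array([-t[1],t[0]]); nm*=np.sign(nm[1]); r=np.arange(-w,w+.01,.25)
    L=np.array([A+(B-A)*s+r[:,None]*nm for s in np.linspace(lo,hi,60)]).astype(np.float32)
    return r,cv2.remap(g.astype(np.float32),L[...,0],L[...,1],cv2.INTER_LINEAR).mean(0)
E
python3 - <<'E'
from e import *
a=np.load("sideG.npy",allow_pickle=True).item(); g=cv2.cvtColor(a["color"],cv2.COLOR_RGB2GRAY)
c=np.array([599.3,235.4]); ex=np.array([np.cos(np.radians(162.3)),np.sin(np.radians(162.3))]); ey=np.array([-ex[1],ex[0]])*-1  # ex toward motor (-x,+y), ey: (+x,+y)
def e3(i,j,h,z): p=c+ex*i*h+ey*j*h; return [*p,z]
# near corner (+ex,+ey), left corner (-ex,+ey), right (+ex,-ey)
for n,h,z in(("plate",35,203),("boss",38,170)):
    N,Lc,Rc=proj(a,[e3(1,1,h,z),e3(-1,1,h,z),e3(1,-1,h,z)]); print(n,"pred crop px",((np.array([N,Lc,Rc])-[135,250]+.42)*6).round().tolist())
    for m,A,B,lo,hi,u in(("LL",Lc,N,.1,.4,ey),("RL",N,Rc,.55,.9,ex)):
        r,p=prof(g,A,B,7,lo,hi); print(m,"px/10mm down",((proj(a,[e3(1,1,h,z-10)])[0]-N)).round(2)); print(p[::2].round().astype(int).tolist(),"r from -7 step .5")
E
```

```text
plate pred crop px [[342.0, 347.0], [186.0, 239.0], [494.0, 206.0]]
LL px/10mm down [0.67 3.22]
[171, 171, 170, 169, 167, 167, 168, 167, 162, 156, 155, 158, 163, 166, 169, 168, 162, 153, 145, 141, 138, 131, 124, 120, 122, 124, 125, 127, 131] r from -7 step .5
RL px/10mm down [0.67 3.22]
[172, 171, 170, 169, 168, 166, 161, 156, 153, 155, 159, 162, 162, 157, 152, 150, 150, 151, 150, 149, 148, 148, 149, 150, 152, 153, 153, 156, 159] r from -7 step .5
boss pred crop px [[355.0, 421.0], [189.0, 304.0], [516.0, 268.0]]
LL px/10mm down [0.64 3.08]
[151, 145, 150, 167, 191, 210, 217, 217, 215, 212, 212, 214, 216, 217, 217, 216, 213, 206, 196, 189, 185, 184, 183, 180, 174, 157, 122, 74, 33] r from -7 step .5
RL px/10mm down [0.64 3.08]
[217, 218, 217, 217, 217, 217, 216, 216, 216, 218, 219, 221, 221, 219, 214, 208, 203, 200, 199, 198, 196, 194, 190, 183, 168, 137, 87, 38, 12] r from -7 step .5
```

```bash
python3 - <<'E'
from e import *
a=np.load("sideG.npy",allow_pickle=True).item(); P=cloud(a)
def z(poly):
    m=np.zeros(a["depth"].shape,np.uint8); cv2.fillPoly(m,[np.round(np.array(poly)/6+[135,250]-.4).astype(int)],1); q=P[m>0]; return len(q),np.median(q[:,2]).round(2),q[:,2].mean().round(2)
print("plate",z([(195,243),(245,205),(285,255),(335,270),(385,210),(470,215),(335,335)])); print("boss",z([(200,315),(215,295),(330,370),(345,375),(480,262),(500,285),(356,415)]))
cs=[cam("top") for _ in range(6)]; t=cs[0]; t["color"]=np.mean([c["color"] for c in cs],0).round().astype(np.uint8); np.save("topG.npy",t,allow_pickle=True)
T=np.load("top0.npy",allow_pickle=True).item()
f=lambda c:cv2.resize(c["color"][165:225,120:186,::-1],None,fx=6,fy=6,interpolation=cv2.INTER_CUBIC)
cv2.imwrite("pics/t5.png",np.hstack([f(T),f(t)])); print(sense()["eef_pos"])
E
```

```text
plate (415, np.float64(202.41), np.float64(201.35))
boss (351, np.float64(168.85), np.float64(168.57))
[599.93016695 235.98233181 300.59862881]
```

View pics/t5.png

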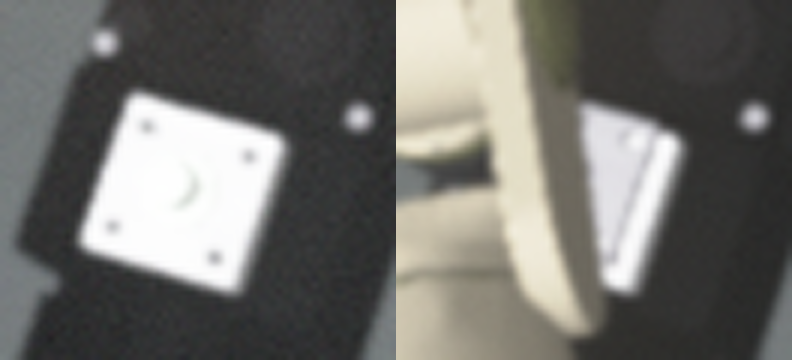

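The right half shows the plate's upper edge near (620,115) and its right edge from (657,130) to (610,260), inside the boss's white margin, with boss corners at (683,140) and (637,293). I measure these edges against prediction, with the plate top at z = 203.6 from relative depth.

```bash
python3 - <<'E'
from e import *
T=np.load("top0.npy",allow_pickle=True).item(); t=np.load("topG.npy",allow_pickle=True).item(); S=np.load("sideG.npy",allow_pickle=True).item()
G=lambda c:cv2.cvtColor(c["color"],cv2.COLOR_RGB2GRAY)
c=np.array([599.3,235.4]); th=np.radians(162.2); ex=np.array([np.cos(th),np.sin(th)]); ey=np.array([ex[1],-ex[0]])
def cor(i,j,h,z): return [*(c+ex*i*h+ey*j*h),z]
def run(cm,n,i0,i1,h,z,lo,hi,u,w=3):
    A,B=proj(cm,[cor(*i0,h,z),cor(*i1,h,z)]); tt=(B-A)/np.hypot(*(B-A)); nm=np.array([-tt[1],tt[0]]); nm*=np.sign(nm[1])
    k=(proj(cm,[[*(c+u),z]])-proj(cm,[[*c,z]]))[0]@nm
    r,p=prof(G(cm),A,B,w,lo,hi); print(n,"px/mm along u",k.round(3),"yaw-split:"); print(p[::2].round().astype(int).tolist())
print("r from -3 step .5")
run(t,"plate right(-ey) top cam",(-1,-1),(1,-1),35,203.6,.25,.9,ey)
run(t,"boss right(-ey) G",(-1,-1),(1,-1),38,170,.2,.9,ey)
run(T,"boss right(-ey) 0",(-1,-1),(1,-1),38,170,.2,.9,ey)
run(t,"plate upper(-ex)",(-1,-1),(-1,1),35,203.6,.1,.35,ex)
run(T,"boss upper(-ex) 0",(-1,-1),(-1,1),38,170,.1,.9,ex)
run(S,"S plate LL",(-1,1),(1,1),35,203.6,.1,.4,ey)
run(S,"S plate RL",(1,1),(1,-1),35,203.6,.55,.9,ex)
run(S,"S plate RLa",(1,1),(1,-1),35,203.6,.1,.5,ex)
run(S,"S boss LL",(-1,1),(1,1),38,170,.1,.9,ey)
run(S,"S boss RL",(1,1),(1,-1),38,170,.1,.9,ex)
# hole near the -ex,-ey corner, top camera
print("pred hole px crop",((proj(t,[cor(-1,-1,26,203.6),cor(-1,-1,26,170)])-[120,165]+.42)*6+[[396,0]]).round(1).tolist())
E
```

```text
r from -3 step .5
plate right(-ey) top cam px/mm along u -0.347 yaw-split:
[211, 216, 221, 222, 220, 214, 208, 209, 219, 232, 242, 247, 247]
boss right(-ey) G px/mm along u -0.339 yaw-split:
[224, 236, 244, 247, 246, 238, 223, 197, 166, 137, 110, 88, 70]
boss right(-ey) 0 px/mm along u -0.339 yaw-split:
[247, 249, 251, 250, 248, 241, 226, 201, 170, 141, 114, 91, 74]
plate upper(-ex) px/mm along u 0.348 yaw-split:
[55, 64, 82, 109, 142, 172, 197, 212, 218, 220, 220, 221, 222]
boss upper(-ex) 0 px/mm along u 0.341 yaw-split:
[55, 61, 76, 104, 144, 188, 222, 241, 249, 251, 251, 250, 246]
S plate LL px/mm along u 0.476 yaw-split:
[164, 158, 154, 156, 161, 165, 168, 169, 164, 155, 147, 142, 139]
S plate RL px/mm along u 0.431 yaw-split:
[154, 154, 157, 161, 162, 159, 153, 150, 150, 150, 150, 148, 147]
S plate RLa px/mm along u 0.431 yaw-split:
[164, 164, 164, 164, 162, 157, 152, 149, 151, 160, 175, 195, 212]
S boss LL px/mm along u 0.471 yaw-split:
[215, 214, 214, 215, 217, 218, 218, 217, 214, 207, 198, 190, 186]
S boss RL px/mm along u 0.427 yaw-split:
[217, 219, 220, 222, 222, 221, 216, 209, 204, 202, 200, 199, 198]
pred hole px crop [[629.2, 141.4], [644.6, 156.2]]
```

Both cameras agree that the flange is within about 1 mm: it needs +0.8 mm along the port's x (tool −y) and about +0.5° of yaw. The gap is 23.6 mm, so it goes down 3.6 mm.

Request:
{"fn": "step_arm", "kwargs": {
  "plan": [
    {"offset":[0,-0.04,0.2],"rot":[0,0,-0.5],"gripper":3},
    {"offset":[0,-0.08,0.35],"rot":[0,0,-0.5],"gripper":3},
    {"offset":[0,-0.08,0.35],"rot":[0,0,-0.5],"gripper":3},
    {"offset":[0,-0.08,0.35],"rot":[0,0,-0.5],"gripper":3},
    {"offset":[0,-0.08,0.35],"rot":[0,0,-0.5],"gripper":3},
    {"offset":[0,-0.08,0.35],"rot":[0,0,-0.5],"gripper":3}
  ]
}}

```text
time_s: 12.4
eef_pos: [599.2, 236.2, 297.2]
ee_rot: [0.0, 0.806, 0.591, 0.0]
force: [-0.3, -0.2, -4.4]
grip_width: 0.428
grip_force: 71.6
```

```bash
python3 - <<'E'
from e import *
go((599.2,236.2,297),72.5)
cs=[cam("side") for _ in range(6)]; a=cs[0]; g=np.mean([cv2.cvtColor(c["color"],cv2.COLOR_RGB2GRAY) for c in cs],0); P=cloud({**a,"depth":np.median([c["depth"] for c in cs],0)})
ztop=200.1
c=np.array([599.3,235.4]); th=np.radians(162.2); ex=np.array([np.cos(th),np.sin(th)]); ey=np.array([ex[1],-ex[0]])
cor=lambda i,j,h,z:[*(c+ex*i*h+ey*j*h),z]
def run(n,i0,i1,h,z,spans,u):
    A,B=proj(a,[cor(*i0,h,z),cor(*i1,h,z)]); tt=(B-A)/np.hypot(*(B-A)); nm=np.array([-tt[1],tt[0]]); nm*=np.sign(nm[1])
    k=(proj(a,[[*(c+u),z]])-proj(a,[[*c,z]]))[0]@nm; o=[]
    for lo,hi in spans:
        r,p=prof(g,A,B,3.5,lo,hi); d=-np.gradient(cv2.GaussianBlur(p[None],(0,0),1.2)[0]); d[(r<-1.6)|(r>2.8)]=0; j=d.argmax(); w=np.clip(d[j-2:j+3],0,None); o.append(((w*r[j-2:j+3]).sum()/w.sum()/k).round(2))
    print(n,"offset mm along span",o)
sp=[(.1,.3),(.3,.5),(.5,.7),(.7,.9)]
run("plate LL ey",(-1,1),(1,1),35,ztop,sp,ey); run("boss LL ey",(-1,1),(1,1),38,170,sp,ey)
run("plate RL ex",(1,1),(1,-1),35,ztop,sp,ex); run("boss RL ex",(1,1),(1,-1),38,170,sp,ex)
s=sense(); print(s["eef_pos"],s["dq"],s["grip_force"])
E
```

```text
t 12.4 at [599.2 236.2 297.2] yaw 72.52 w 0.428 F [-0.3 -0.2 -4.4] -> offset [-0.    0.    0.02] rot [ 0.01 -0.    0.02]
plate LL ey offset mm along span [np.float64(3.23), np.float64(3.18), np.float64(3.12), np.float64(3.18)]
boss LL ey offset mm along span [np.float64(3.74), np.float64(3.69), np.float64(3.75), np.float64(3.76)]
plate RL ex offset mm along span [np.float64(0.06), np.float64(0.0), np.float64(0.02), np.float64(5.85)]
boss RL ex offset mm along span [np.float64(0.61), np.float64(1.13), np.float64(0.59), np.float64(0.61)]
[599.17739389 236.23459535 297.16941478] [-1.00524780e-03  2.76275439e-03  9.09590163e-04  1.49342277e-03
 -2.23328980e-04 -8.31800511e-05] 71.58031208440661
```

The edges are now parallel to within noise, the offset is at most 0.6 mm in both directions, the gap is about 20 mm, and the arm is still.

```bash
python3 -c "
from rig import *
print(finish_job())"
```

```text
the job is handed in; nothing more can be done
None
```

The job is handed in: the plug is in the bin's empty compartment, and the arm is holding the flange still and level about 20 mm above the port, with its four holes lined up to within about 0.6 mm by the side camera.

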